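# Press the grinder home in a turned pepper mill

## Task

Finish the pepper mill that is held upside down in the chuck: take the cup-ended drift from the tray, set its cup over the grinder's knob so that its rim stands on the flange, and press the grinder in squarely, without forcing it, until it clicks home in its recess. Then stand the drift upright in the tray again. Press the grinder with the drift only, never with the fingers, and leave the other drifts, the mill head and the chuck key where they are.

Things in the scene. Friction and masses are not known exactly. Their poses are not given: they have to be found in the camera images.
- stand: Fixed. A four-jaw steel chuck (94 mm across) on a 124 mm square steel plate, gripping a turned walnut mill body (72 mm across) that stands upside down in it, open end up. Origin at the centre of the plate's underside on the bench, z up. The mill's upper rim lies 165 mm above the bench; nothing of the stand is higher.
- mill_mouth (a point): Centre of the mill's upper rim, 165 mm above the bench: the mouth of the round recess, 52 mm across, in which the grinder sits. The depth of its shoulder differs from mill to mill: with the grinder home, the flange's upper face lies 1 to 16 mm below this rim. z up.
- flange (a point): Centre of the upper face of the grinder's flange (round, 46 mm across, 3 mm thick), at the foot of the knurled adjuster knob in its middle (25 mm across, 14 mm high). z is the grinder's axis, up. Started by hand, it stands 18 to 33 mm above its home; how far is not known.
- grinder: The black plastic grinder in the recess; same origin. Pushed down it slides (1 to 2 N), then drags on its sprung tongues (3 to 5 N), meets a lip of 10 to 14 N some 3 mm before home, gives way suddenly, snaps down and stops dead on wood. Let go earlier it springs back, 16.5 mm or more above home; once home it stays. It cocks if pushed on one side (4 N m per rad) and cracks above 30 N.
- cup_drift: The tool: a turned beech drift, 120 mm high, about 0.16 kg, standing in the tray with its open cup down. Origin at the centre of the cup's rim (its lower end), z up along its axis. Cup 44 mm outside, 32 mm inside, 26 mm deep, with four dark peep slots in its wall; outside straight up to 34 mm; handle round, 30 mm across, from 44 to 100 mm above the origin; a pommel 38 mm across from 104 to 120 mm.
- tray: Fixed. Low wooden tray, 150 mm (its x) by 320 mm (its y), rim 18 mm high and 8 mm wide, floor 8 mm above the bench. Origin at the centre of its underside. The three drifts stand in a row along its y, 92 mm apart, in any order.
- punch: Bystander in the tray: drift with a solid foot 25 mm across, 120 mm high, same handle. Origin at the centre of its foot.
- plate_drift: Bystander in the tray: drift with a solid flat foot 60 mm across, 120 mm high, same handle. Origin at the centre of its foot.
- mill_head: Bystander near the chuck: turned walnut mill head, 66 mm across, 47 mm high. Origin at the centre of its underside.
- chuck_key: Bystander near the chuck: steel T-handled chuck key lying flat, 90 mm by 80 mm, 12 mm high. Origin on the bench under its shank.
There are look-alikes about, which are no part of the job. What is shaped like the cup_drift but purple is not meant. What is shaped like the stand but green or yellow is not meant.

How it is judged (in metres and radians):
On the way:
1. the drift, its cup over the knob and its rim square on the flange, has pressed the grinder below the mill's rim (z of flange in the frame of mill_mouth below -0.0003 m and horizontal distance between cup_drift and flange below 0.004 m and z of cup_drift in the frame of flange below 0.002 m and angle between the z axis of cup_drift and the z axis of flange, either way round below 0.06 rad), for 0.1 s.
At the end, for the whole second after the job is handed in: The grinder is snapped home (let go, its flange stays below the mill's rim) and level within 0.03 rad; the cup drift stands upright (within 0.05 rad) and still on the tray's floor, inside its rim (z of flange in the frame of mill_mouth below -0.0003 m and angle between flange's own z axis and vertical below 0.03 rad and x of cup_drift in the frame of tray between -0.067 and 0.067 m and y of cup_drift in the frame of tray between -0.152 and 0.152 m and z of cup_drift in the frame of tray between 0.004 and 0.012 m and angle between cup_drift's own z axis and vertical below 0.05 rad and linear speed of cup_drift below 0.02 m/s); the robot touches nothing.
It fails at once if the grinder is pushed with more than 30 N (contact force between grinder and anything else above 30 N).
It fails at once if the grinder is cocked by more than 0.07 rad (4 degrees) (angle between flange's own z axis and vertical above 0.07 rad).
It fails at once if the fingers push on the grinder (contact force between the fingers and grinder above 1 N).
It fails at once if another drift, the mill head or the chuck key is moved more than 30 mm (distance of any of punch, plate_drift, mill_head, chuck_key from where it was at the start of the episode above 0.03 m).
It also fails if it takes over 67 s, if anything falls off the work surface, if the arm or the gripper's body presses on something with over 40 N, if the wrist force passes 120 N, or if a joint passes its speed limit or range.

## Robot

A 6-joint arm with a two-finger parallel gripper is mounted at the origin on the work surface. World frame = base frame: x ahead of the robot, y to its left, z up, the work surface at z = 0. Lengths are in mm, angles in rad, forces in N, time in s.
With the tool pointing down it reaches from about 300 to 775 mm from the base axis. Payload 14.6 kg.
Tool frame: the origin (TCP) lies on the centre line of the jaws, within the pads' length; the fingertips stand 19 mm ahead of it and the grasp point (between the pads) is the TCP (bot.tip_reach is the distance from the TCP to the fingertips, in mm); z points along the fingers, y is the line along which they close (so a half turn about z gives the same grasp; the last joint's range is limited). The gripper opens to 85 mm and grips with 20 to 120 N. Pads are 22 mm wide; open, the fingers measure 114 mm over their backs; the gripper's body (76 mm by 85 mm) begins 54 mm behind the grasp point. The pads swing forward as they close: fully open they stand 13 mm farther back than shut.
Start: joints at [-1.388, 0.3, 1.521, -0, 1.321, -0.067], TCP at [135.959, -532.921, 216.681] pointing down, gripper open.
Joint ranges: [-3.03, 3.03], [-0.79, 2.21], [0.23, 2.52], [-1.04, 4.18], [0, 3.07], [-2.55, 2.55]. Speed limits (rad/s): [2.22, 2.22, 2.57, 3.14, 3.14, 3.14].

## Interface

Orientations are given as a unit quaternion [w, x, y, z].
In Python, from rig import bot gives the robot as it stands. Calls block until the motion is done:
- bot.move_to(position, orientation): joint-space move of the TCP to a pose.
- bot.servo_line(position, attitude=None, speed=150, until_force=None): straight line of the TCP; attitude=None keeps the orientation; speed is the mean speed in mm/s. With until_force (N) it stops when the force on the tool has changed by that much, and returns True; else False.
- bot.move_joints(angles): joint-space move.
- bot.move_gripper(opening, grip_force=None): finger opening in mm; grip_force is the grip in N (None keeps the last); returns when the fingers have stopped.
- bot.dwell(seconds).
- bot.ik(position, orientation): joint angles nearest the present ones, or None.
- bot.read_state(): the state.
- bot.read_camera(name): name is "scene" or "top" or "wrist"; returns a dict with "image" (420x560x3 uint8, blue, green, red), "depth" (420x560 float32, mm along the optical axis (not along the pixel's ray), 0 where there is no reading), "fovy" (degrees; the focal length in pixels is half the picture's height over the tangent of half this angle, whatever the lens; pixels are square), "cx", "cy" (the principal point, pixels), "k1" (the pictures are not rectified: a ray, as slopes to the right and down, at radius r is drawn at 1 + k1 r^2 times it, then the intrinsics apply), "eye" and "attitude" of the camera in the world; the wrist camera has in their place "mount" (4x4, takes a point from camera to tool coordinates, whose origin is the TCP and whose axes are the flange's). Camera axes: x right, y down, z forward; pixel columns grow to the right and rows downward; lengths in mm; the calibration is good to about 2 mm. A picture is of the moment at which its call begins: read the wrist's pose just before it.
A pose or a line that the arm cannot do raises bot.MotionError and nothing moves.
- bot.finish_job(): hands the job in; it is judged then, once.
The state is a dict: "clock": time; "joint_positions": joint angles; "qvel": joint speeds; "effort": joint torques, N m; "ee_pos": TCP position; "tool_rot": TCP orientation; "ft_force": force on the tool from outside, world axes, zero at the start; "moment": the same for the moment, N m; "grip_width": finger opening in mm; "grip_force": force on a finger pad.
Only numpy, scipy, OpenCV 4.12 (cv2) and the standard library are available. Lean on these libraries where they do the work, as an engineer would, in place of code of your own. Each camera call takes 0.05 s, during which the arm holds its last target. There are 200 camera calls.

## Working session

There is one attempt and no reset: what is moved stays moved. The work goes in short steps, each a Python script; the robot and the scene stay as the last script left them, time stands still between calls to the robot, and variables do not carry over. Pictures are saved under pics/ and viewed, at most 10 in all, crops included, and the job is handed in when it is done.

```bash
ls; mkdir -p pics
cat > h.py <<'E'
import numpy as np, cv2
from scipy.spatial.transform import Rotation as R
from rig import bot
def rot(q): return R.from_quat([q[1],q[2],q[3],q[0]]).as_matrix()
def cam(name):
    s=bot.read_state(); c=bot.read_camera(name)
    if name=="wrist":
        T=np.eye(4); T[:3,:3]=rot(s["tool_rot"]); T[:3,3]=s["ee_pos"]
        c["T"]=T@np.array(c["mount"])
    else:
        T=np.eye(4); a=np.array(c["attitude"]); T[:3,:3]=rot(a) if a.size==4 else a.reshape(3,3); T[:3,3]=c["eye"]; c["T"]=T
    h=c["image"].shape[0]; f=h/2/np.tan(np.radians(c["fovy"])/2)
    c["K"]=np.array([[f,0,c["cx"]],[0,f,c["cy"]],[0,0,1.]]); c["D"]=np.array([c["k1"],0,0,0.])
    return c
def rays(c,uv):
    n=cv2.undistortPoints(np.array(uv,float).reshape(-1,1,2),c["K"],c["D"]).reshape(-1,2)
    return np.c_[n,np.ones(len(n))]
def onplane(c,uv,z):
    d=rays(c,uv)@c["T"][:3,:3].T; e=c["T"][:3,3]
    return e+d*((z-e[2])/d[:,2])[:,None]
def cloud(c):
    h,w=c["depth"].shape; v,u=np.mgrid[:h,:w]
    r=rays(c,np.stack([u,v],-1).reshape(-1,2))*c["depth"].reshape(-1,1)
    return (r@c["T"][:3,:3].T+c["T"][:3,3]).reshape(h,w,3)
def project(c,P):
    Ti=np.linalg.inv(c["T"]); 
    return cv2.projectPoints(np.array(P,float).reshape(-1,1,3),cv2.Rodrigues(Ti[:3,:3])[0],Ti[:3,3],c["K"],c["D"])[0].reshape(-1,2)
E
python3 - <<'E'
from h import *
s=bot.read_state(); print(s)
for n in ("scene","top"):
    c=cam(n); cv2.imwrite(f"pics/{n}0.png",c["image"]); print(n,c["T"].round(3).tolist(),c["fovy"],c["k1"],c["cx"],c["cy"])
    np.savez(f"pics/{n}0.npz",P=cloud(c))
E
```

```text
pics
{'clock': 0.0, 'joint_positions': array([-1.38760330e+00,  3.00504998e-01,  1.52161953e+00,  3.14125258e-05,
        1.32070791e+00, -6.65669648e-02]), 'qvel': array([-3.61003689e-04,  9.14853976e-05, -5.77641518e-04,  1.46061474e-03,
        1.96832614e-03, -1.37108360e-03]), 'effort': array([ 2.44316816e-04, -5.43502522e+01, -3.61790586e+01, -5.60152671e-05,
        4.09463304e-03, -9.46119087e-06]), 'ee_pos': array([ 135.91784178, -532.66503704,  216.08646918]), 'tool_rot': array([-6.19726908e-04,  9.92212916e-01,  1.24551772e-01, -2.09380276e-05]), 'ft_force': array([-0.73312267, -0.88965019, -0.11386649]), 'moment': array([ 0.0110263 ,  0.01628209, -0.0382368 ]), 'grip_force': 0.0, 'grip_width': 85.31541000037838}
scene [[0.516, 0.593, -0.619, 1216.149], [0.857, -0.366, 0.363, -420.498], [-0.011, -0.717, -0.697, 936.16], [0.0, 0.0, 0.0, 1.0]] 44.69448618127144 -0.13432460285336345 282.5764736377219 201.43276013774926
top [[0.007, -0.994, 0.111, 400.748], [-1.0, -0.008, -0.01, 6.974], [0.011, -0.111, -0.994, 1197.983], [0.0, 0.0, 0.0, 1.0]] 53.904126377495054 -0.0498330272339538 279.174068197509 211.22728474173917
```

View pics/scene0.png

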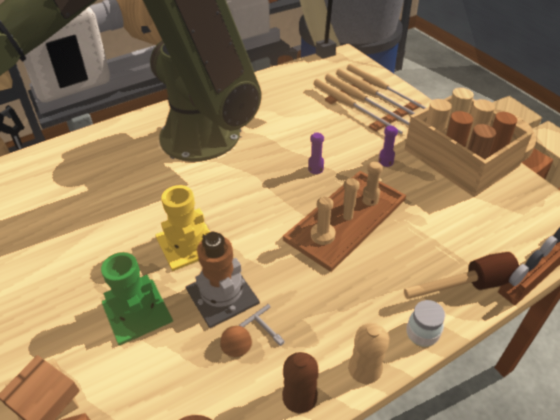

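View pics/top0.png

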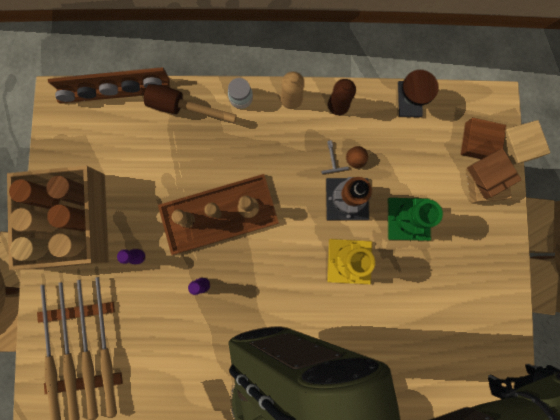

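The top view shows the mill with the black grinder near (355,190), the tray centred at (219,214), and drifts at (181,218), (211,211) and (248,205). The last has the wide foot, so it is the plate drift. I'll get positions from the depth images.

Run:
```python
from h import *
P=np.load("pics/top0.npz")["P"]; S=np.load("pics/scene0.npz")["P"]
for p in [(181,218),(183,214),(211,211),(248,205),(356,183),(364,190),(355,156),(345,212),(333,155),(190,235)]: print(p,P[p[1],p[0]].round())
for n,A in(("top",P),("scene",S)):
    m=(A[...,0]>300)&(A[...,0]<700)&(A[...,1]<400)&(A[...,1]>-160)&(A[...,2]>95)
    k,l,st,ce=cv2.connectedComponentsWithStats(m.astype(np.uint8))
    for i in range(1,k):
        if st[i,4]>25:
            Q=A[l==i]; t=Q[Q[:,2]>np.percentile(Q[:,2],95)-12]
            print(n,ce[i].round(),st[i,4],"zmax",np.percentile(Q[:,2],98).round(1),"med",np.median(t,0).round(1), Q.min(0).round(), Q.max(0).round())
```

```text
(181, 218) [501. 252. 126.]
(183, 214) [511. 247. 123.]
(211, 211) [519. 173. 129.]
(248, 205) [536.  77. 127.]
(356, 183) [ 587. -195.  184.]
(364, 190) [ 566. -211.  203.]
(355, 156) [ 691. -222.   42.]
(345, 212) [ 528. -189.   52.]
(333, 155) [ 702. -163.   10.]
(190, 235) [463. 252.   4.]
top [246. 202.] 165 zmax 129.3 med [543.9  82.8 124.4] [526.  65. 110.] [561. 102. 131.]
top [212. 210.] 167 zmax 130.3 med [523.1 173.4 124.8] [401.   7. 111.] [ 542.  191. 1198.]
top [179. 216.] 172 zmax 130.5 med [505.6 259.1 124.8] [401.   7. 111.] [ 523.  280. 1198.]
top [128. 256.] 98 zmax 186.2 med [400.8 392.2 116.2] [385.   7. 101.] [ 419.  400. 1198.]
top [195. 287.] 179 zmax 121.7 med [322.8 211.8 116.9] [304. 195. 103.] [341. 231. 123.]
scene [388. 133.] 86 zmax 120.3 med [405.5 392.3 114.3] [388. 384.  95.] [421. 400. 122.]
scene [317. 138.] 155 zmax 121.8 med [326.3 210.  116.3] [305. 193.  95.] [339. 230. 122.]
scene [374. 170.] 209 zmax 129.0 med [510.7 257.3 125.2] [491. 243.  95.] [525. 281. 130.]
scene [351. 186.] 221 zmax 129.7 med [529.3 172.3 124.4] [507. 157.  95.] [543. 192. 131.]
scene [324. 205.] 239 zmax 128.9 med [549.4  81.7 124.1] [528.  65.  95.] [564. 104. 132.]
```

Run:
```python
from h import *
q=[0,1,0,0]
ims=[]
for i,p in enumerate([(560,-205,400),(500,-170,380),(530,70,380)]):
    try: bot.move_to(p,q)
    except bot.MotionError as e: print(p,e); continue
    c=cam("wrist"); ims.append(c["image"]); 
    if i==0: print(np.array(c["mount"]).round(3).tolist(),c["fovy"],c["k1"],bot.read_state()["joint_positions"].round(2))
    np.savez(f"pics/w{i}.npz",P=cloud(c),img=c["image"],T=c["T"],K=c["K"],D=c["D"])
cv2.imwrite("pics/w0.png",cv2.resize(np.vstack([np.hstack(ims[:2]),np.hstack([ims[2],ims[2]*0])]),(800,600)))
print(bot.read_state()["clock"])
```

```text
[[-0.001, -0.947, -0.322, 82.779], [1.0, -0.001, -0.0, 0.682], [0.0, -0.322, 0.947, -156.029], [0.0, 0.0, 0.0, 1.0]] 67.341847572918 -0.0556397083772785 [-0.41  0.36  1.03 -0.    1.75  1.16]
3.65
```

View pics/w0.png

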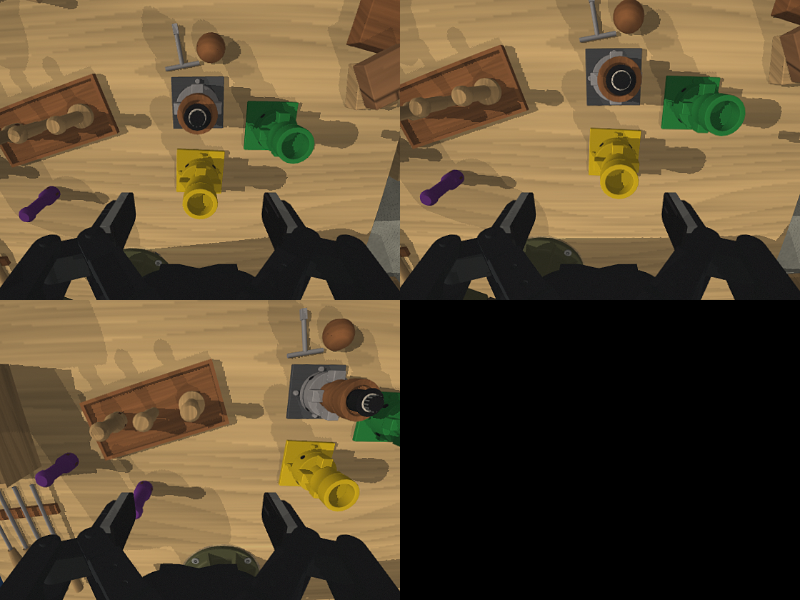

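The mill with the black grinder shows clearly in both mill views, and the tray's drifts show in the third. I'll enlarge crops of these.

Run:
```python
import numpy as np,cv2
I=[np.load(f"pics/w{i}.npz")["img"] for i in range(3)]
a=I[0][100:200,220:340]; b=I[1][55:155,240:360]; t=I[2][70:210,100:340]
top=np.hstack([cv2.resize(a,None,fx=3.3,fy=3.3,interpolation=cv2.INTER_CUBIC),cv2.resize(b,None,fx=3.3,fy=3.3,interpolation=cv2.INTER_CUBIC)])
t=cv2.resize(t,None,fx=1.9,fy=1.9,interpolation=cv2.INTER_CUBIC)
o=np.zeros((600,800,3),np.uint8); o[:top.shape[0],:top.shape[1]]=top; o[332:332+t.shape[0],:t.shape[1]]=t[:268]; cv2.imwrite("pics/crop.png",o)
```

```text
(no output)
```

View pics/crop.png

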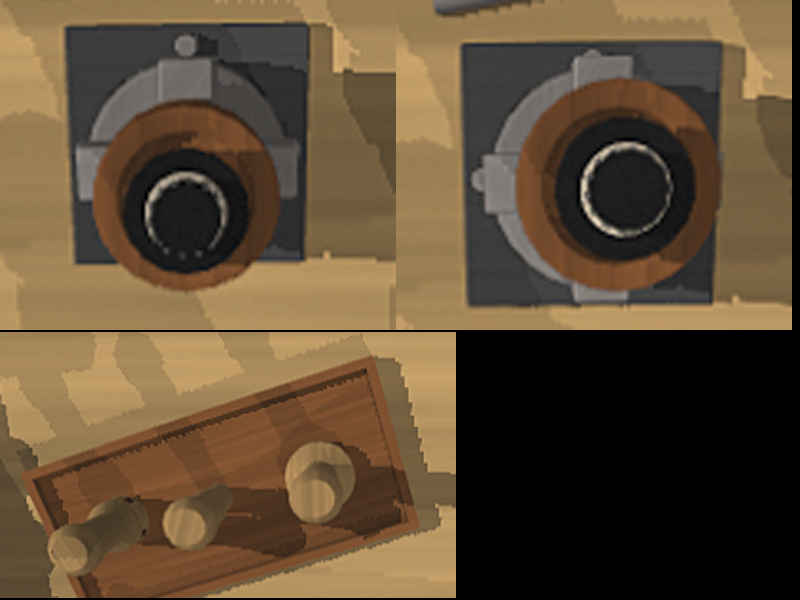

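The left drift, near (506,259), has the wide cup with dark slots, so it is the cup drift; the middle one is the punch. Next I'll measure the mill and cup drift in both clouds.

```bash
cat > meas.py <<'E'
from h import *
from scipy.optimize import least_squares
def circ(Q,r=None):
    Q=Q[:,:2]; c0=Q.mean(0)
    f=lambda p: np.hypot(*(Q-p[:2]).T)-(p[2] if r is None else r)
    s=least_squares(f,[*c0,20],loss="soft_l1",f_scale=.5); return s.x.round(2)
def mill(P,img,c,x0=565,y0=-205):
    hsv=cv2.cvtColor(img,cv2.COLOR_BGR2HSV)
    near=(np.hypot(P[...,0]-x0,P[...,1]-y0)<60)
    rim=near&(abs(P[...,2]-165)<9)&(hsv[...,1]>90)
    print("rim z",np.median(P[rim][:,2]).round(2),rim.sum(),"std",P[rim][:,2].std().round(2))
    # outer rim contour: walnut+black blob at top surface
    z=P[...,2]
    top=near&(z>150)
    blk=near&(img.max(-1)<70)&(z>140)
    blk=cv2.morphologyEx(blk.astype(np.uint8),cv2.MORPH_CLOSE,np.ones((9,9)))
    k,l,st,_=cv2.connectedComponentsWithStats(blk); b=(l==1+st[1:,4].argmax())
    h=np.sort(z[b&near]); print("black z pct",np.percentile(h,[5,10,25,35,50,65,75,90]).round(1),b.sum())
    ct=max(cv2.findContours(b.astype(np.uint8),0,1)[0],key=len).reshape(-1,2)
    e=cv2.fitEllipse(ct); print("blk ellipse",np.round(e[0],2),np.round(e[1],2))
    return rim,b,e
E
python3 - <<'E'
from meas import *
for i in range(2):
    d=np.load(f"pics/w{i}.npz"); c=dict(T=d["T"],K=d["K"],D=d["D"]); P=d["P"]; img=d["img"]
    rim,b,e=mill(P,img,c)
    # ring of rim: all directions
    m=P[rim]; 
    print("rim bbox",m.min(0).round(1),m.max(0).round(1))
    for z in (175,180,185,190): print(z,onplane(c,[e[0]],z)[0].round(1), end=" ")
    # knob top
    zt=np.percentile(P[b][:,2],97); kt=P[b][P[b][:,2]>zt-4]; print("\nknob top",zt.round(1),kt.mean(0).round(1),circ(kt))
    fl=P[b][(P[b][:,2]<zt-9)]; print("flange",np.median(fl[:,2]).round(1), fl.min(0).round(1),fl.max(0).round(1))
d=np.load("pics/w2.npz");P=d["P"]
for n in("w2","top0","scene0"):
    P=np.load(f"pics/{n}.npz")["P"]
    m=(np.hypot(P[...,0]-506,P[...,1]-259)<30)&(P[...,2]>60); Q=P[m]
    t=Q[Q[:,2]>122]; print(n,"pommel top",len(t),t.mean(0).round(1),((t.min(0)+t.max(0))/2).round(1),(t.max(0)-t.min(0)).round(1))
E
```

```text
rim z 163.65 1141 std 1.04
black z pct [441.4 450.9 475.3 479.7 490.6 494.9 497.8 502.4] 28870
blk ellipse [254.48 355.18] [157.14 409.01]
rim bbox [ 536.9 -239.5  156.2] [ 606.6 -168.9  166.2]
175 [ 273.  -170.1  175. ] 180 [ 277.9 -170.5  180. ] 185 [ 282.8 -171.   185. ] 190 [ 287.6 -171.5  190. ] 
knob top 506.4 [ 579.5 -203.2  507.2] [ 606.49 -205.47   36.91]
flange 480.5 [-117.7 -594.1   -3.4] [578.5 184.1 497.4]
rim z 163.7 1446 std 0.95
black z pct [427.1 439.3 458.  467.9 473.8 477.9 480.7 485.5] 9004
blk ellipse [373.61 357.23] [131.23 147.05]
rim bbox [ 536.7 -240.5  156.5] [ 606.2 -169.   166.6]
175 [ 226.4 -312.1  175. ] 180 [ 231.3 -310.1  180. ] 185 [ 236.2 -308.2  185. ] 190 [ 241.1 -306.2  190. ] 
knob top 488.1 [ 519.3 -190.8  488.4] [ 554.94 -198.9    39.07]
flange 468.3 [ -32.9 -352.4   -3.2] [ 517.8 -177.7  479.1]
w2 pommel top 460 [506.  258.7 125.9] [505.6 260.  125.4] [34.  35.   6.7]
top0 pommel top 124 [505.2 259.6 125.8] [504.8 259.3 126.7] [34.2 34.   9.2]
scene0 pommel top 98 [508.8 259.9 126. ] [509.  262.6 126.3] [33.  36.3  8.4]
```

Run:
```python
from meas import *
for i in range(2):
    d=np.load(f"pics/w{i}.npz"); P=d["P"]; img=d["img"]
    m=(np.hypot(P[...,0]-571.6,P[...,1]+204.5)<34)&(P[...,2]>140)&(P[...,2]<230)
    hi=P[m][:,2]; print(np.histogram(hi,bins=np.arange(150,216,2)))
    rim=m&(abs(P[...,2]-163.7)<2.5)
    # outer rim edge: fit circle to hull
    r=(np.hypot(P[...,0]-571.6,P[...,1]+204.5)<42)&(abs(P[...,2]-163.7)<2.5)
    hull=cv2.convexHull(P[r][:,:2].astype(np.float32)).reshape(-1,2); print("rim",circ(hull))
    zt=np.percentile(hi,98); k=P[m&(P[...,2]>zt-3)]
    print("knob top z",np.median(k[:,2]).round(2),len(k),"circ",circ(cv2.convexHull(k[:,:2].astype(np.float32)).reshape(-1,2)))
    f=P[m&(abs(P[...,2]-(np.median(k[:,2])-14))<2.5)]
    print("flange z",np.median(f[:,2]).round(2),len(f),"circ",circ(cv2.convexHull(f[:,:2].astype(np.float32)).reshape(-1,2)))
    A=np.c_[f[:,:2]-f[:,:2].mean(0),np.ones(len(f))]; print("tilt",np.linalg.lstsq(A,f[:,2],rcond=None)[0].round(3))
P=np.load("pics/w2.npz")["P"]
for y0,x0 in((83,543),(172.5,525),(259,506)):
    Q=P[(np.hypot(P[...,0]-x0,P[...,1]-y0)<26)&(abs(P[...,2]-126.5)<3)]; print(np.median(Q[:,2]).round(2),circ(cv2.convexHull(Q[:,:2].astype(np.float32)).reshape(-1,2)))
```

```text
(array([ 84, 129,   9,   3,   1,  21, 584, 335,   4,   0,   0,   0,   0,
         0,   0,   0,   3, 184, 482,  44,   8,   4,   7,  17, 126, 246,
         3,   0,   0,   0,   0,   0]), array([150, 152, 154, 156, 158, 160, 162, 164, 166, 168, 170, 172, 174,
       176, 178, 180, 182, 184, 186, 188, 190, 192, 194, 196, 198, 200,
       202, 204, 206, 208, 210, 212, 214]))
rim [ 571.64 -204.13   35.24]
knob top z 200.37 373 circ [ 572.15 -203.88   12.51]
flange z 186.52 693 circ [ 571.36 -204.18   22.35]
tilt [1.0000e-02 1.0000e-03 1.8652e+02]
(array([ 64, 113,   9,   1,   7,  37, 688, 457,   2,   0,   0,   0,   0,
         0,   0,   0,   3, 215, 688,  75,   3,   3,   6,  15, 124, 355,
        10,   0,   0,   0,   0,   0]), array([150, 152, 154, 156, 158, 160, 162, 164, 166, 168, 170, 172, 174,
       176, 178, 180, 182, 184, 186, 188, 190, 192, 194, 196, 198, 200,
       202, 204, 206, 208, 210, 212, 214]))
rim [ 571.11 -204.27   35.67]
knob top z 200.48 484 circ [ 571.01 -204.25   12.62]
flange z 186.61 966 circ [ 571.23 -204.36   22.82]
tilt [-3.00000e-03  2.00000e-03  1.86655e+02]
126.37 [544.14  84.29  15.85]
126.61 [524.48 174.31  15.2 ]
126.51 [505.57 260.24  16.3 ]
```

The measurements hold up: rim radius about 35.5 mm, knob 12.5, flange 22.6 and pommel top 126.5 mm. The rim reads z 163.7, which suggests about −1.3 mm camera bias. The flange stands about 23 mm above the rim. I'll hover in the grasp attitude, look again, then grasp.

```bash
cat >> meas.py <<'E'
def top_circ(P,x0,y0,z0,r=26,dz=3):
    Q=P[(np.hypot(P[...,0]-x0,P[...,1]-y0)<r)&(abs(P[...,2]-z0)<dz)]
    return np.median(Q[:,2]).round(2),circ(cv2.convexHull(Q[:,:2].astype(np.float32)).reshape(-1,2)),len(Q)
d=np.array([505.6-544.1,260.2-84.3,0]); d/=np.linalg.norm(d)   # tray y
TX=d; TY=np.cross([0,0,-1.],TX); RT=np.c_[TX,TY,[0,0,-1.]]
q=R.from_matrix(RT).as_quat(); QG=[q[3],q[0],q[1],q[2]]
E
python3 - <<'E'
from meas import *
print(TX,TY)
bot.move_to([505.6,260.2,240],QG); bot.dwell(.2)
c=cam("wrist"); P=cloud(c); z,ci,n=top_circ(P,505.6,260.2,126.5); print(z,ci,n)
cv2.imwrite("pics/hover.png",c["image"]); np.savez("pics/w3.npz",P=P,img=c["image"],T=c["T"],K=c["K"],D=c["D"])
print(bot.read_state()["ee_pos"],bot.read_state()["clock"],bot.read_state()["ft_force"])
E
```

```text
[-0.21381281  0.97687465  0.        ] [0.97687465 0.21381281 0.        ]
126.49 [504.8  261.17  15.83] 891
[505.84238757 259.86704608 240.29299987] 5.1917 [-0.35730608  0.23894409  0.14972185]
```

View pics/hover.png

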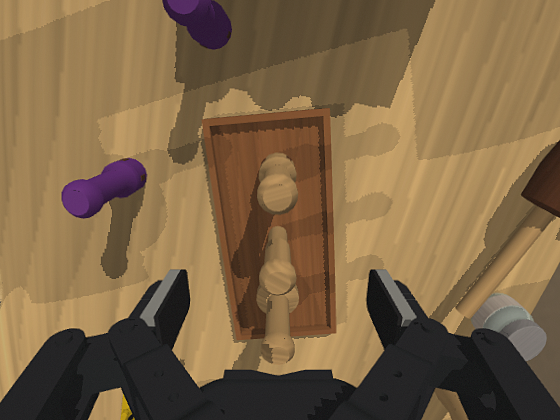

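Image up is +y, so the cup drift is the upper one at (277,185), centred between the fingers. Comparing the two attitudes gives a tool-frame camera bias of about (0.8, 0.2) mm. The corrected drift is at (504.8, 260.4) and the mill at (570.6, −204.0). Grasping now.

Run:
```python
from meas import *
bot.servo_line([504.8,260.4,150],QG); 
print(bot.servo_line([504.8,260.4,83],QG,speed=80,until_force=8))
bot.move_gripper(20,grip_force=70); s=bot.read_state(); print(s["grip_width"],s["grip_force"],s["ee_pos"],s["ft_force"])
bot.servo_line([504.8,260.4,130],QG,speed=80); bot.dwell(.3); s=bot.read_state(); print(s["grip_width"],s["ee_pos"],s["ft_force"])
bot.servo_line([504.8,260.4,330],QG,speed=200)
bot.move_to([570.6,-204.0,330],QG); bot.dwell(.3)
s=bot.read_state(); print(s["grip_width"],s["ee_pos"],s["ft_force"],s["moment"],s["clock"])
c=cam("wrist"); P=cloud(c); cv2.imwrite("pics/held.png",c["image"]); np.savez("pics/w4.npz",P=P,img=c["image"],T=c["T"],K=c["K"],D=c["D"])
```

```text
False
35.4313939217971 69.50947729870677 [505.07235493 260.53024992  83.56182921] [-1.0053675  -0.18385739  5.98887274]
34.941372080762136 [504.69459228 260.35842709 129.68625254] [ 0.38591926 -0.47537539 -1.5189272 ]
35.294147359239275 [ 570.73725412 -203.5602476   330.03462075] [-0.29953498  0.15816145 -1.20825512] [ 0.01249686 -0.07428106 -0.04514869] 11.6583
```

View pics/held.png

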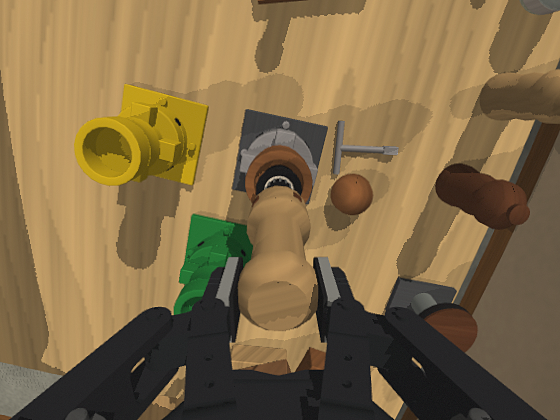

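The drift is held with its cup hanging above the black knob at (280,185). The grip reads 35 mm where the handle should be 30, so I'll check the hold height and tilt from the depth.

Run:
```python
from meas import *
d=np.load("pics/w4.npz"); P=d["P"]; img=d["img"]
ee=np.array([570.74,-203.56,330.03])
L=(P-ee)@np.c_[TX,TY,[0,0,1]]
hsv=cv2.cvtColor(img,cv2.COLOR_BGR2HSV)
w=(hsv[...,1]>60)&(abs(L[...,0])<45)&(abs(L[...,1])<30)&(L[...,2]>-110)&(L[...,2]<60)
for z in range(-100,56,5):
    m=w&(abs(L[...,2]-z)<2.5)
    if m.sum()>8:
        q=L[m]; print(z,m.sum(),"y",q[:,1].min().round(1),q[:,1].max().round(1),"mid",((q[:,1].min()+q[:,1].max())/2).round(1),"xmax",np.percentile(q[:,0],97).round(1))
z,ci,n=top_circ(P,*ee[:2],ee[2]+43,r=26,dz=6); print("pommel top",z-ee[2],ci,n)
k=(hsv[...,1]<50)&(abs(L[...,1])<24)&(abs(L[...,0])<20)&(abs(L[...,2])<60)
print("pads z",np.percentile(L[k][:,2],[2,50,98]).round(1), "|y|",np.percentile(abs(L[k][:,1]),[2,50]).round(1))
m=(np.hypot(P[...,0]-571,P[...,1]+204)<40)&(abs(P[...,2]-164)<2.5); print("rim n",m.sum(),P[m].min(0).round(1),P[m].max(0).round(1),np.median(P[m][:,2]))
```

```text
-75 47 y -20.9 20.5 mid -0.2 xmax 22.0
-70 74 y -21.2 19.6 mid -0.8 xmax 22.0
-65 85 y -20.0 21.6 mid 0.8 xmax 22.1
-60 109 y -20.7 21.7 mid 0.5 xmax 21.9
-55 129 y -21.1 20.5 mid -0.3 xmax 22.0
-50 103 y -21.0 20.6 mid -0.2 xmax 22.0
-45 183 y -22.1 21.5 mid -0.3 xmax 21.8
-40 641 y -21.4 21.0 mid -0.2 xmax 20.9
-35 521 y -18.8 17.7 mid -0.6 xmax 17.6
-30 117 y -14.4 14.6 mid 0.1 xmax 15.1
-25 128 y -14.6 14.2 mid -0.2 xmax 15.0
-20 126 y -14.1 14.5 mid 0.2 xmax 15.0
-15 137 y -14.7 13.9 mid -0.4 xmax 15.2
-10 163 y -14.3 14.4 mid 0.1 xmax 15.0
-5 169 y -14.6 14.5 mid -0.1 xmax 15.0
0 175 y -14.7 14.4 mid -0.2 xmax 15.1
5 207 y -14.7 14.2 mid -0.2 xmax 15.0
10 208 y -14.4 13.2 mid -0.6 xmax 15.0
15 209 y -18.4 17.2 mid -0.6 xmax 15.0
20 69 y -29.9 29.0 mid -0.5 xmax 15.0
25 35 y -26.7 29.7 mid 1.5 xmax 18.5
30 370 y -18.3 17.2 mid -0.5 xmax 18.8
35 724 y -26.6 30.0 mid 1.7 xmax 18.8
40 1861 y -18.4 17.3 mid -0.6 xmax 16.9
45 2438 y -18.1 17.4 mid -0.4 xmax 12.1
50 35 y -20.3 19.4 mid -0.4 xmax -6.5
pommel top 42.710000000000036 [ 569.95 -198.67   23.81] 5264
pads z [20.3 47.1 59. ] |y| [17.1 19.5]
rim n 1145 [ 535.3 -229.   161.6] [ 606.2 -168.8  165.7] 163.49739715210427
```

Run:
```python
from meas import *
d=np.load("pics/w4.npz"); P=d["P"]; c=dict(T=d["T"],K=d["K"],D=d["D"])
ee=np.array([570.74,-203.56,330.03]); B=np.c_[TX,TY,[0,0,1]]
for o in [(0,0,0),(0,20,-19),(11,17.5,-19),(11,17.5,0),(11,17.5,20)]: print(o,project(c,ee+B@np.array(o,float)).round(0))
L=(P-ee)@B
m=(abs(L[...,1])>15.2)&(abs(L[...,1])<45)&(abs(L[...,0])<25)&(L[...,2]>-35)&(L[...,2]<60)
for z in range(-30,60,5):
    q=L[m&(abs(L[...,2]-z)<2.5)]
    for sg in(-1,1):
        y=q[q[:,1]*sg>0]
        if len(y)>5: print(z,sg,len(y),"|y|",np.percentile(abs(y[:,1]),[3,50,97]).round(1),"x",np.percentile(y[:,0],[3,97]).round(1))
```

```text
(0, 0, 0) [[279. 258.]]
(0, 20, -19) [[311. 243.]]
(11, 17.5, -19) [[308. 227.]]
(11, 17.5, 0) [[311. 240.]]
(11, 17.5, 20) [[315. 257.]]
15 -1 10 |y| [18.2 18.4 18.4] x [3.9 8. ]
15 1 9 |y| [17.  17.1 17.2] x [4.1 8.1]
20 -1 83 |y| [18.2 21.8 29.8] x [ 5.5 10.9]
20 1 81 |y| [17.1 20.4 28.1] x [ 6.1 11.1]
25 -1 149 |y| [18.2 23.5 31.2] x [ 6. 11.]
25 1 152 |y| [17.1 22.6 30.1] x [ 6. 11.]
30 -1 184 |y| [16.  22.9 31.2] x [ 6.  11.1]
30 1 176 |y| [15.8 22.1 30.4] x [ 5.9 10.9]
35 -1 271 |y| [15.6 20.  30.9] x [-9.4 11.1]
35 1 242 |y| [15.5 20.5 30.2] x [-8.7 10.9]
40 -1 419 |y| [15.5 18.4 30.9] x [-7.9 10.8]
40 1 339 |y| [15.3 18.3 30.1] x [-8.1 10.9]
45 -1 263 |y| [18.  21.4 31.2] x [-9.5 10.9]
45 1 273 |y| [17.1 20.3 30.4] x [-9.5 10.9]
50 -1 393 |y| [17.9 19.3 24. ] x [-11.   10.9]
50 1 409 |y| [17.1 18.3 23. ] x [-10.8  10.9]
55 -1 251 |y| [18.8 22.1 36.8] x [-6.5 12. ]
55 1 262 |y| [17.8 20.9 35.7] x [-6.9 12.1]
```

Run:
```python
from meas import *
print("tip_reach",bot.tip_reach)
d=np.load("pics/w4.npz"); P=d["P"]
def outer(zc,r0,x0=570.7,y0=-204.2,dz=2.5):
    Q=P[(np.hypot(P[...,0]-x0,P[...,1]-y0)<r0+5)&(abs(P[...,2]-zc)<dz)][:,:2]
    a=np.degrees(np.arctan2(Q[:,1]-y0,Q[:,0]-x0)); rr=np.hypot(Q[:,0]-x0,Q[:,1]-y0); pts=[]
    for b in range(-180,180,8):
        m=(a>=b)&(a<b+8)
        if m.sum()>2:
            j=np.where(m)[0][rr[m].argmax()]
            if rr[j]>r0-3: pts.append(Q[j])
    pts=np.array(pts); return len(pts),circ(pts),circ(pts,r0)
print("rim",outer(163.6,35.4)); print("flange",outer(186.6,22.6)); print("knob",outer(200.4,12.5))
```

```text
tip_reach 19.0
rim (32, array([ 570.95, -203.84,   35.51]), array([ 570.92, -203.75,   20.  ]))
flange (26, array([ 570.97, -203.58,   22.42]), array([ 571. , -203.8,   20. ]))
knob (13, array([ 571.11, -204.77,   13.33]), array([ 570.89, -203.85,   20.  ]))
```

The drift hangs square, with its rim 75.5 mm below the TCP. In the same picture coordinates it is about 0.4 mm off the mill's axis, which I'll correct. Then I'll descend over the knob and stop short of the flange.

Run:
```python
from meas import *
X,Y=571.0,-204.15
bot.servo_line([X,Y,286],QG,speed=80); bot.dwell(.3); s=bot.read_state(); print(s["ee_pos"],s["ft_force"])
c=cam("wrist"); P=cloud(c); np.savez("pics/w5.npz",P=P,img=c["image"],T=c["T"],K=c["K"],D=c["D"])
I=c["image"]; 
h=bot.servo_line([X,Y,267],QG,speed=20,until_force=3); bot.dwell(.2); s=bot.read_state(); print(h,s["ee_pos"],s["ft_force"],s["moment"],s["clock"])
c=cam("wrist"); J=c["image"]
cv2.imwrite("pics/near.png",np.hstack([cv2.resize(a[120:330,180:380],(400,420),interpolation=cv2.INTER_CUBIC) for a in(I,J)]))
```

```text
[ 571.0610324  -204.17620546  286.30374451] [-0.28252392  0.87137097 -2.35090763]
False [ 571.03812284 -204.15303972  267.10729459] [ 0.29413735  0.08473215 -1.67680466] [ 0.00389168 -0.02520064  0.01445921] 14.0583
```

View pics/near.png

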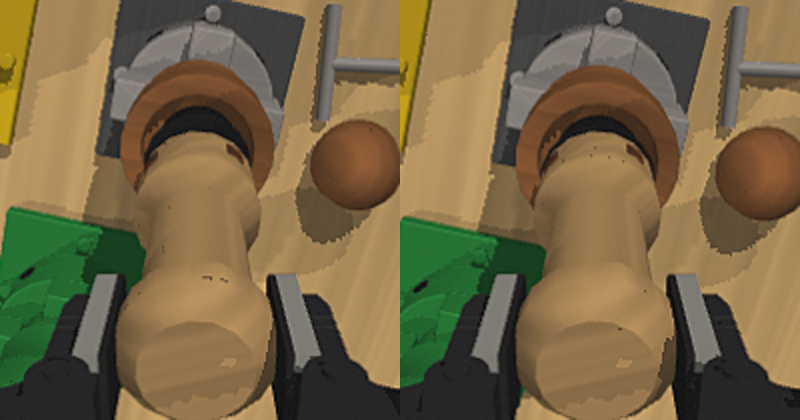

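The cup has passed over the knob without contact, with its rim centred just above the flange. I'll press slowly in small steps with a force guard.

Run:
```python
from meas import *
X,Y=571.0,-204.15
def F(): return np.mean([(bot.dwell(.02),bot.read_state()["ft_force"][2])[1] for _ in range(4)])
f0=F(); z=267; log=[]; hit=False
while z>226 and bot.read_state()["clock"]<45:
    z-=1.5
    f=F()-f0
    hit=bot.servo_line([X,Y,z],QG,speed=5,until_force=max(17-max(f,0),3))
    s=bot.read_state(); log.append((round(s["ee_pos"][2],1),round(f,1),round(s["ft_force"][2]-f0,1)))
    if hit: break
bot.dwell(.1); s=bot.read_state()
print(hit,log); print(s["ee_pos"],s["ft_force"]-[0,0,f0],s["moment"],s["grip_width"],s["clock"])
```

```text
True [(np.float64(265.5), np.float64(0.0), np.float64(0.5)), (np.float64(264.0), np.float64(-0.1), np.float64(-0.3)), (np.float64(262.5), np.float64(-0.3), np.float64(0.1)), (np.float64(260.9), np.float64(-0.2), np.float64(0.0)), (np.float64(259.4), np.float64(0.3), np.float64(0.4)), (np.float64(257.9), np.float64(0.0), np.float64(0.0)), (np.float64(256.4), np.float64(0.2), np.float64(-0.2)), (np.float64(254.9), np.float64(0.3), np.float64(-1.1)), (np.float64(253.4), np.float64(0.1), np.float64(0.1)), (np.float64(251.9), np.float64(-0.4), np.float64(-0.8)), (np.float64(250.4), np.float64(0.4), np.float64(0.1)), (np.float64(249.0), np.float64(0.0), np.float64(1.8)), (np.float64(247.5), np.float64(1.1), np.float64(2.8)), (np.float64(245.9), np.float64(3.0), np.float64(3.6)), (np.float64(244.4), np.float64(3.1), np.float64(2.3)), (np.float64(242.9), np.float64(2.8), np.float64(3.0)), (np.float64(241.4), np.float64(2.9), np.float64(1.6)), (np.float64(239.9), np.float64(2.3), np.float64(1.9)), (np.float64(238.4), np.float64(2.3), np.float64(2.1)), (np.float64(236.8), np.float64(2.3), np.float64(1.0)), (np.float64(236.1), np.float64(1.2), np.float64(6.6)), (np.float64(234.8), np.float64(7.1), np.float64(8.7)), (np.float64(232.2), np.float64(8.2), np.float64(1.4)), (np.float64(231.8), np.float64(1.3), np.float64(7.7)), (np.float64(231.9), np.float64(7.8), np.float64(7.8))]
[ 571.32865152 -204.66633875  231.85450179] [-2.03934732 -0.35448127  8.55857566] [-0.01046134  0.57429738  0.03423781] 35.54283641592685 27.075
```

Run:
```python
from meas import *
s=bot.read_state(); ee=np.array(s["ee_pos"])
c=cam("wrist"); P=cloud(c); cv2.imwrite("pics/pressed.png",c["image"][60:340,120:420]); np.savez("pics/w6.npz",P=P,img=c["image"],T=c["T"],K=c["K"],D=c["D"])
print(s["ft_force"],s["moment"])
B=np.c_[TX,TY,[0,0,1]]; L=(P-ee)@B
hsv=cv2.cvtColor(c["image"],cv2.COLOR_BGR2HSV)
w=(hsv[...,1]>60)&(abs(L[...,0])<30)&(abs(L[...,1])<30)
for z in range(-70,70,6):
    m=w&(abs(L[...,2]-z)<2.5)
    if m.sum()>8: q=L[m]; print(z,m.sum(),"y",np.percentile(q[:,1],[2,98]).round(1),"xmax",np.percentile(q[:,0],97).round(1))
```

```text
[-2.03934732 -0.35448127  6.86758522] [-0.01046134  0.57429738  0.03423781]
-70 1447 y [-29.5  29.5] xmax 29.5
-64 100 y [-18.5  18.9] xmax 22.7
-58 117 y [-19.5  18.5] xmax 22.4
-52 108 y [-20.3  18.8] xmax 22.3
-46 128 y [-20.3  19.9] xmax 22.3
-40 654 y [-21.1  20.1] xmax 21.3
-34 435 y [-17.2  16.3] xmax 17.5
-28 124 y [-14.1  13.3] xmax 15.4
-22 130 y [-13.9  12.6] xmax 15.4
-16 143 y [-14.6  13.5] xmax 15.3
-10 167 y [-14.2  13.1] xmax 15.4
-4 170 y [-14.   13.1] xmax 15.3
2 189 y [-14.3  12.8] xmax 15.2
8 212 y [-14.1  12.2] xmax 15.3
14 224 y [-13.9  17.1] xmax 15.1
20 74 y [-13.6  27.8] xmax 15.5
26 88 y [-17.3  17.1] xmax 18.8
32 399 y [-17.8  16. ] xmax 19.0
38 1512 y [-18.   16.7] xmax 18.3
44 2935 y [-13.6  12.3] xmax 13.1
50 31 y [-19.4  23.3] xmax -6.1
```

View pics/pressed.png

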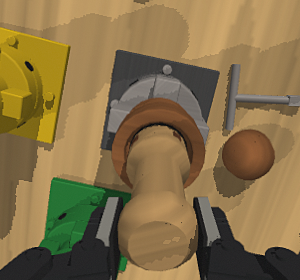

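The log shows the lip giving way at TCP z of about 235, then a dead stop at 231.9, which is the 3 mm drop expected. I'll lift off and check the flange.

Run:
```python
from meas import *
X,Y=571.0,-204.15
bot.servo_line([X,Y,245],QG,speed=30); s=bot.read_state(); print(s["ft_force"],s["ee_pos"])
bot.servo_line([X,Y,330],QG,speed=100); bot.dwell(.2); s=bot.read_state(); print(s["ft_force"],s["ee_pos"],s["clock"])
c=cam("wrist"); P=cloud(c); np.savez("pics/w7.npz",P=P,img=c["image"],T=c["T"],K=c["K"],D=c["D"])
m=(np.hypot(P[...,0]-571,P[...,1]+204)<25)&(P[...,2]<225)&(P[...,2]>130)
print(np.histogram(P[m][:,2],bins=np.arange(140,206,3)))
f=P[m&(c["image"].max(-1)<80)&(P[...,2]<164)]
r=np.hypot(f[:,0]-571,f[:,1]+203.8); f=f[(r>14)&(r<22)]; f=f[abs(f[:,2]-np.median(f[:,2]))<3]
A=np.c_[f[:,:2]-[571,-203.8],np.ones(len(f))]; print(len(f),np.median(f[:,2]),np.linalg.lstsq(A,f[:,2],rcond=None)[0].round(4))
L=(P-np.array(s["ee_pos"]))@np.c_[TX,TY,[0,0,1]]; w=(cv2.cvtColor(c["image"],cv2.COLOR_BGR2HSV)[...,1]>60)&(abs(L[...,0])<30)&(abs(L[...,1])<25)
for z in (-70,-50,-25,-10,5,20,32,45):
    q=L[w&(abs(L[...,2]-z)<2.5)]
    if len(q)>8: print(z,"xmax",np.percentile(q[:,0],97).round(1),np.percentile(q[:,1],[2,98]).round(1))
t=L[w&(abs(L[...,0])<12)&(L[...,2]>38)&(L[...,2]<52)&(abs(L[...,1])<12)]; print("top z",np.percentile(t[:,2],[50,90]))
cv2.imwrite("pics/after.png",cv2.resize(c["image"][100:320,160:400],None,fx=2,fy=2))
```

```text
[-0.22701487  0.51331766 -2.78865401] [ 570.96122469 -204.11810478  244.83534542]
[-0.35927116 -0.0924586  -2.56694189] [ 570.94197165 -204.11139087  329.50182808] 28.9417
(array([  0,   0,   0,  80, 286, 433,  19,  18,  21, 220,  43,   0,   0,
         0,   0,   0,   0,   0,   0,   0,   0]), array([140, 143, 146, 149, 152, 155, 158, 161, 164, 167, 170, 173, 176,
       179, 182, 185, 188, 191, 194, 197, 200, 203]))
478 155.32361711973155 [1.600000e-03 7.000000e-04 1.553016e+02]
-70 xmax 22.0 [-16.2  18.6]
-50 xmax 21.9 [-20.3  18.4]
-25 xmax 15.1 [-13.9  13.1]
-10 xmax 15.1 [-13.6  13.3]
5 xmax 15.0 [-14.1  13.4]
20 xmax 14.9 [-18.3  18.5]
32 xmax 19.0 [-17.6  16.2]
45 xmax 12.3 [-12.8  11.7]
top z [43.17491525 43.89884923]
```

View pics/after.png

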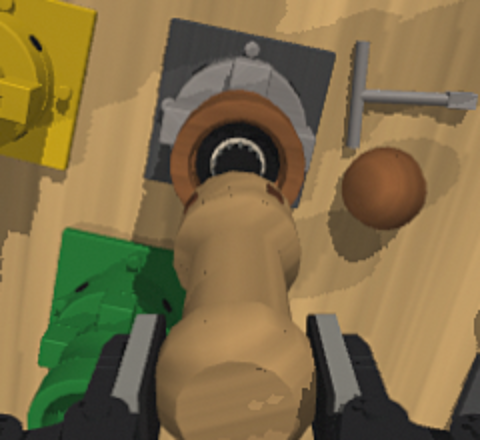

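The flange now sits about 8 mm below the rim and level, and it stayed there when released. I'll return the drift to its place in the tray.

Run:
```python
from meas import *
bot.move_to([504.8,260.4,330],QG)
bot.servo_line([504.8,260.4,100],QG,speed=150); bot.dwell(.2)
print(bot.servo_line([504.8,260.4,78],QG,speed=12,until_force=4)); s=bot.read_state(); print(s["ee_pos"],s["ft_force"])
bot.move_gripper(85); bot.dwell(.3)
bot.servo_line([504.8,260.4,260],QG,speed=100); bot.dwell(.3)
c=cam("wrist"); P=cloud(c); print(top_circ(P,505,261,126.5))
s=bot.read_state(); print(s["clock"],s["grip_width"],s["ft_force"])
cv2.imwrite("pics/placed.png",c["image"])
```

```text
True
[504.95224415 260.49566863  83.58288792] [ 0.19304529 -0.43544344  4.90564671]
(np.float64(126.4), array([504.88, 260.96,  15.9 ]), 787)
36.975 84.99684394691003 [ 0.1994704   0.42719044 -0.28817669]
```

View pics/placed.png

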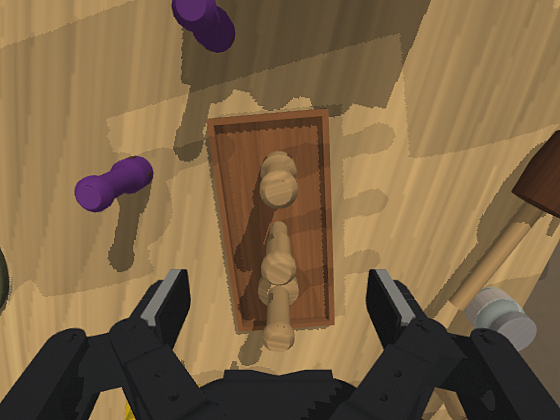

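The drift stands upright in its old place at (278,180), with its top at 126.4 mm as before. The gripper is clear and open.

```bash
python3 -c "
from rig import bot
print(bot.finish_job())"
```

```text
the job is handed in; nothing more can be done
None
```

I handed the job in at about 37 s: the grinder clicked home, level and about 8 mm below the mill's rim, and the cup drift stands upright in its old place in the tray; the hand-in call gave no verdict.

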